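# Crack open the stuck cap of a finishing-oil tin

### The arm

A 6-joint arm with a two-finger parallel gripper is mounted at the origin on the work surface. World frame = base frame: x ahead of the robot, y to its left, z up, the work surface at z = 0. Lengths are in m, angles in rad, forces in N, time in s.
With the tool pointing down it reaches from about 0.375 to 0.925 m from the base axis. Payload 5.7 kg.
Tool frame: the origin (TCP) lies midway between the tips of the shut fingers; the grasp point (between the pads) lies 19 mm behind it; z points along the fingers, y is the line along which they close (so a half turn about z gives the same grasp; the last joint's range is limited). The gripper opens to 88 mm and grips with 3 to 60 N. Pads are 20 mm wide; open, the fingers measure 115 mm over their backs; the gripper's body (75 mm by 178 mm) begins 61 mm behind the grasp point.
Start: joints at [1.171, 0.359, 1.51, -0, 1.272, -0.115], TCP at [0.169, 0.576, 0.19] pointing down, gripper open.
Joint ranges: [-2.97, 2.97], [-1.01, 2.36], [0.21, 2.38], [-0.96, 4.11], [0.2, 2.71], [-2.98, 2.98]. Speed limits (rad/s): [2.39, 2.39, 3.14, 3.14, 3.14, 3.14].

### API

Orientations are given as a unit quaternion [x, y, z, w].
In Python, from bench import move_ptp, servo_line, goto_joints, move_gripper, sleep, inverse_kinematics, capture, PlanningError, close_job, spot_in, silhouettes, current_clock, current_joint_pos, current_qvel, current_joint_torque, current_position, current_orientation, current_force, current_torque, current_finger_gap, current_grip_force gives the robot as it stands. Calls block until the motion is done:
- move_ptp(position, orientation): joint-space move of the TCP to a pose.
- servo_line(position, orientation=None, rate=0.15, contact_N=None): straight line of the TCP; orientation=None keeps the orientation; rate is the mean speed in m/s. With contact_N (N) it stops when the force on the tool has changed by that much, and returns True; else False.
- goto_joints(angles): joint-space move.
- move_gripper(opening): finger opening in m; the grip force is fixed at half the most; returns when the fingers have stopped.
- sleep(seconds).
- inverse_kinematics(position, orientation): joint angles nearest the present ones, or None.
- capture(name): name is "scene" or "side" or "wrist"; returns a dict with "image" (420x560x3 uint8, blue, green, red), "range_z" (420x560 float32, m along the optical axis (not along the pixel's ray), 0 where there is no reading), "intrinsics" (3x3 intrinsics, pixels), "R" (3x3) and "t" (3): a world point X has camera coordinates R X + t. Camera axes: x right, y down, z forward; pixel columns grow to the right and rows downward; lengths in m; the calibration is good to about 2 mm. A picture is of the moment at which its call begins.
A pose or a line that the arm cannot do raises PlanningError and nothing moves.
- close_job(): hands the job in; it is judged then, once.
Trained networks look in the newest picture that a camera, given by its name, has taken for a name from the list of things; names that differ only in an ending like _2 or _b are one class to them, and where a whole thing is asked for, a point or a joint stands for the part that bears it (a point fixed in the world has none). Each returns a list of dicts, best first, with "conf" (0 to 1); they miss things now and then, are a little off and sometimes report something else, mostly with a low value. They report only what shows in the picture. A call takes as long as a camera call. They do not tell look-alikes from the thing itself.
- spot_in(camera, query): "xy" ([column, row] in pixels, amid what is visible of it).
- silhouettes(camera, query): "region" (420x560 bool, what is visible of it) and "xy" ([column, row] in pixels, amid what is visible of it).
Readings, each from a call of its own:
- current_clock(): time.
- current_joint_pos(): joint angles.
- current_qvel(): joint speeds.
- current_joint_torque(): joint torques, N m.
- current_position(): TCP position.
- current_orientation(): TCP orientation.
- current_force(): force on the tool from outside, world axes, zero at the start.
- current_torque(): the same for the moment, N m.
- current_finger_gap(): finger opening in m.
- current_grip_force(): force on a finger pad.
Only numpy, scipy, OpenCV 4.12 (cv2) and the standard library are available. Lean on these libraries where they do the work, as an engineer would, in place of code of your own. Each camera call takes 0.05 s, during which the arm holds its last target. There are 200 camera calls.

### The job

Open the tin of finishing oil for the wood turner: break its stuck cap loose with a short hard twist anticlockwise, turn it on easily until you feel it meet its stop, and only then lift it straight off. Do not wrench the cap against the stop or tug at it while it is still caught. Set it down gently the right way up, wholly on the round cork mat, let go, and leave the wooden bowl, the bottle and the brush where they are.

Things in the scene. Friction and masses are not known exactly. Their poses are not given: they have to be found in the camera images.
- tin: Metal tin, 70 x 110 mm in plan (x by y) and 130 mm tall, in a wooden cradle 110 x 150 mm, 46 mm high, screwed to the bench: it cannot move. Origin: centre of the cradle's underside on the bench, z up. A round steel neck (outer diameter 48 mm, 25 mm tall) rises from the centre of its top. Over 45 N in all between cap and tin (sideways, lifting, or about 0.7 N m on the stop) damages it
- cap: Loose black ribbed round cap on the neck: diameter 58 mm, 28 mm tall, about 60 g; grip it across its ribbed side, any way round. Origin: centre of the skirt's lower edge (132 mm above the bench, 2 mm above the tin's top when seated), z up. Skirt inner diameter 52 mm: 2 mm of side play all round on the neck. Off the tin it stands flat on its skirt
- cap_top (a point): Centre of the cap's top, 28 mm above its origin. The cap turns anticlockwise seen from above. It is gummed for the first 0.3 to 0.4 rad: breaking it takes 0.5 to 0.9 N m, in jerks, with no push or pull; then it turns nearly free (under 0.05 N m) to a rigid stop 0.75 to 1.45 rad from its start, different each time, not to be seen, only felt: the moment rises again by 0.1 to 0.25 N m
- neck_top (a point): Centre of the neck's upper rim, 155 mm above the bench; the cap's roof rests on it. A bar under the cap's roof (37 x 10 mm along the cap's x, 5 mm above the skirt's lower edge) is caught under a shelf in the neck: lifted early, the cap is caught after 2 mm. At the stop, and up to 0.05 rad short of it, it passes the gaps and lifts straight off by its weight alone
- mat: Round cork mat, diameter 140 mm, 6 mm thick, stuck to the bench. Origin at the centre of its underside
- bowl: Bystander: turned wooden bowl, diameter 140 mm, 55 mm tall, origin at the centre of its underside
- bottle: Bystander: white plastic bottle, diameter 52 mm, 130 mm tall, origin at the centre of its underside
- brush: Bystander: flat brush lying on the bench along its own x
There are look-alikes about, which are no part of the job. Several things have the shape of the cap; the one meant has the colours described above.

How it is judged:
On the way, in this order (a step that is already met when the one before it is completed fails the run):
1. the cap is broken loose: turned by more than 0.45 rad on the tin while still seated on the neck (angle between the x axis of cap and the x axis of tin, either way round above 0.45 rad and z of cap in the frame of tin below 0.137 m), for 0.1 s.
2. the cap is lifted clear of the neck, held upright (z of cap in the frame of tin above 0.158 m and angle between cap's own z axis and vertical below 0.3 rad and contact force between the fingers and cap above 1 N), for 0.1 s.
At the end, for the whole second after the job is handed in: The cap stands the right way up (within 0.1 rad) and at rest on its skirt on the cork mat, its centre within 41 mm of the mat's centre, so wholly on it, and is let go (horizontal distance between cap and mat below 0.041 m and z of cap in the frame of mat between 0.003 and 0.009 m and angle between cap's own z axis and vertical below 0.1 rad and linear speed of cap below 0.02 m/s); the robot touches nothing.
It fails at once if the cap is forced: more than 45 N between cap and tin (wrenched on the stop, tugged while caught, or pushed sideways) (contact force between cap and tin above 45 N).
It fails at once if the cap is dropped or thrown: it moves faster than 0.4 m/s with no finger on it (contact force between the fingers and cap below 0.1 N and linear speed of cap above 0.4 m/s).
It fails at once if a bystander is moved by more than 25 mm (distance of any of bowl, bottle, brush from where it was at the start of the episode above 0.025 m).
It also fails if it takes over 64 s, if anything falls off the work surface, if the arm or the gripper's body presses on something with over 40 N, if the wrist force passes 120 N, or if a joint passes its speed limit or range.

## Working session

There is one attempt and no reset: what is moved stays moved. The work goes in short steps, each a Python script; the robot and the scene stay as the last script left them, time stands still between calls to the robot, and variables do not carry over. Pictures are saved under pics/ and viewed, at most 10 in all, crops included, and the job is handed in when it is done.

```bash
mkdir -p pics; cat > h.py <<'E'
import numpy as np, cv2
from bench import *
def world(c,u,v,z):
    K,R,t=c["intrinsics"],c["R"],np.array(c["t"]).ravel()
    return R.T@(np.linalg.inv(K)@np.array([u,v,1.])*z-t)
def cloud(c,m):
    m=m&(c["range_z"]>0); v,u=np.nonzero(m); z=c["range_z"][m]
    P=np.linalg.inv(c["intrinsics"])@np.stack([u,v,np.ones_like(u)])*z
    return (c["R"].T@(P-np.array(c["t"]).reshape(3,1))).T
E
python3 - <<'E'
from h import *
ims=[]
for n in ("scene","side"):
    c=capture(n); ims.append(c["image"])
    cv2.imwrite(f"pics/{n}.png",c["image"])
    for q in ("tin","cap","mat","bowl","bottle","brush"):
        for s in silhouettes(n,q)[:4]:
            m=s["region"]; P=cloud(c,m)
            if len(P): print(n,q,round(s["conf"],2),np.round(s["xy"]),len(P),"med",np.round(np.median(P,0),3),"lo",np.round(np.percentile(P,2,axis=0),3),"hi",np.round(np.percentile(P,98,axis=0),3),"bgr",np.median(c["image"][m],0))
print(current_clock(),current_orientation(),current_position())
E
```

```text
scene tin 0.74 [268. 233.] 2940 med [ 0.527 -0.03   0.052] lo [ 0.445 -0.076  0.005] hi [0.559 0.06  0.133] bgr [100. 105. 111.]
scene cap 0.85 [223. 270.] 516 med [ 0.494 -0.151  0.029] lo [ 0.444 -0.174  0.001] hi [ 0.516 -0.12   0.033] bgr [ 82. 119.  73.]
scene cap 0.76 [229. 214.] 308 med [ 0.376 -0.002  0.028] lo [ 0.348 -0.021  0.006] hi [0.397 0.029 0.033] bgr [ 51.  53. 121.]
scene cap 0.75 [267. 197.] 415 med [ 0.506 -0.005  0.161] lo [ 0.475 -0.026  0.139] hi [0.527 0.026 0.164] bgr [29.  28.5 31. ]
scene cap 0.63 [315. 211.] 332 med [0.55  0.138 0.028] lo [0.521 0.12  0.003] hi [0.571 0.169 0.033] bgr [115.5 118.  122. ]
scene mat 0.59 [325. 182.] 998 med [0.481 0.299 0.008] lo [0.417 0.238 0.004] hi [0.542 0.361 0.011] bgr [108. 150. 195.]
scene bowl 0.81 [157. 296.] 2584 med [ 0.43  -0.31   0.031] lo [ 0.384 -0.379  0.004] hi [ 0.512 -0.254  0.058] bgr [106. 145. 181.]
scene bottle 0.89 [313. 304.] 887 med [ 0.742 -0.139  0.079] lo [ 0.717 -0.152  0.012] hi [ 0.758 -0.116  0.132] bgr [115. 117. 121.]
scene brush 0.71 [368. 252.] 795 med [0.745 0.109 0.019] lo [0.669 0.0
[... 452 characters left out ...]
d [0.373 0.018 0.025] lo [ 0.345 -0.022 -0.002] hi [0.4   0.038 0.03 ] bgr [16. 31. 96.]
side mat 0.87 [323. 356.] 2935 med [0.481 0.307 0.005] lo [0.42  0.241 0.   ] hi [0.543 0.367 0.009] bgr [ 61. 104. 146.]
side bowl 0.95 [335. 157.] 1295 med [ 0.45  -0.342  0.032] lo [ 0.389 -0.381  0.002] hi [ 0.513 -0.251  0.056] bgr [ 61. 102. 135.]
side bottle 0.8 [227. 196.] 672 med [ 0.732 -0.108  0.07 ] lo [ 0.711 -0.131  0.004] hi [ 0.757 -0.097  0.13 ] bgr [79. 87. 94.]
side brush 0.56 [216. 278.] 1046 med [0.736 0.123 0.016] lo [ 0.666  0.089 -0.002] hi [0.849 0.155 0.022] bgr [81. 88. 98.]
0.7 [ 1.41900152e-01  9.89880976e-01 -3.25389158e-05  4.08681230e-07] [0.16857691 0.5758049  0.19015799]
```

View pics/scene.png

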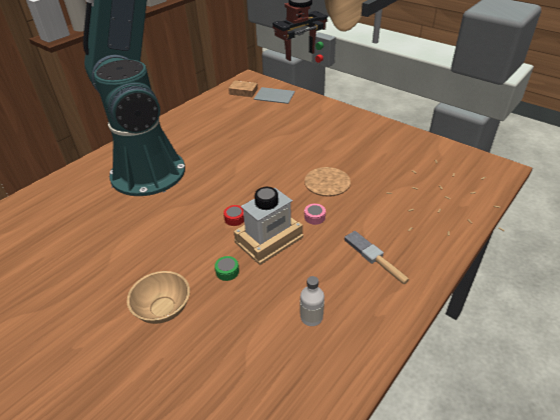

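View pics/side.png

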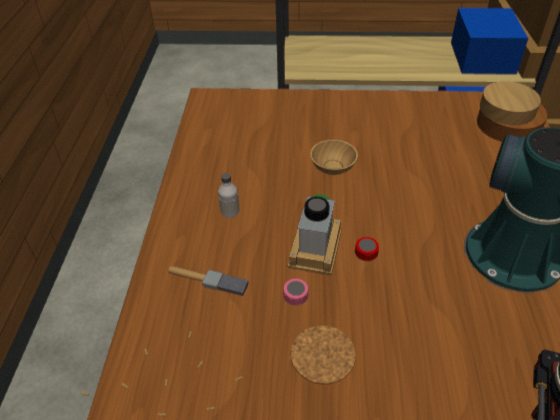

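The pictures show the black cap on the tin at scene (266,198) / side (317,208), at about (0.50, 0.003) with its top at z=0.16. The cork mat is at scene (327,181) / side (323,354), about (0.481, 0.303). The red, green and pink caps are look-alikes. Next I'll look from close by with the wrist camera.

```bash
cat >> h.py <<'E'
def down(a): return [np.cos(a/2),np.sin(a/2),0,0]
E
python3 - <<'E'
from h import *
for a in np.arange(-3,3.2,0.5):
    q=inverse_kinematics([0.5,0.003,0.136],down(a)); print(round(a,2),None if q is None else np.round(q,2))
p=current_position()
servo_line([p[0],p[1],0.30],rate=0.3)
move_ptp([0.43,0.003,0.32],down(np.pi))
c=capture("wrist"); cv2.imwrite("pics/w1.png",c["image"])
for q in ("cap","tin"):
  for s in silhouettes("wrist",q)[:3]:
    m=s["region"];P=cloud(c,m); print(q,s["conf"],s["xy"],len(P),np.percentile(P,[2,50,98],axis=0).round(4).tolist(),np.median(c["image"][m],0))
    for lo,hi in((.156,.166),(.126,.134)):
      T=P[(P[:,2]>lo)&(P[:,2]<hi)]
      if len(T)>30: print("  top",len(T),cv2.minAreaRect(T[:,:2].astype(np.float32)),cv2.minEnclosingCircle(T[:,:2].astype(np.float32)),T[:,2].mean())
print(current_clock(),current_joint_pos(),current_force(),current_torque())
E
```

```text
-3.0 [-0.13  0.28  1.79 -0.    1.08 -1.84]
-2.5 [-0.13  0.28  1.79 -0.    1.08 -2.34]
-2.0 [-0.13  0.28  1.79 -0.    1.08 -2.84]
-1.5 [-0.13  0.28  1.79 -0.    1.08  2.94]
-1.0 [-0.13  0.28  1.79 -0.    1.08  2.44]
-0.5 [-0.13  0.28  1.79 -0.    1.08  1.94]
0.0 [-0.13  0.28  1.79 -0.    1.08  1.44]
0.5 [-0.13  0.28  1.79 -0.    1.08  0.94]
1.0 [-0.13  0.28  1.79 -0.    1.08  0.44]
1.5 [-0.13  0.28  1.79 -0.    1.08 -0.06]
2.0 [-0.13  0.28  1.79 -0.    1.08 -0.56]
2.5 [-0.13  0.28  1.79 -0.    1.08 -1.06]
3.0 [-0.13  0.28  1.79 -0.    1.08 -1.56]
cap 0.97 [279.1, 229.3] 1799 [[0.4693, -0.0242, 0.128], [0.4936, 0.0037, 0.1584], [0.5276, 0.0295, 0.1601]] [67. 74. 75.]
  top 1481 ((0.49729636311531067, 0.0033463016152381897), (0.05690132454037666, 0.057136908173561096), 13.845548629760742) ((0.4977293014526367, 0.003703066613525152), 0.02915904112160206) 0.15858032781297204
  top 53 ((0.5001165866851807, 0.004938408732414246), (0.062457893043756485, 0.06293683499097824), 82.01570892333984) ((0.5047629475593567, 0.002824669936671853), 0.036652278155088425) 0.1295942727115586
cap 0.82 [189.8, 194.5] 1048 [[0.459, -0.1697, 0.004], [0.4837, -0.1413, 0.0263], [0.5121, -0.1162, 0.028]] [ 75. 130.  80.]
cap 0.81 [360.1, 223.8] 937 [[0.514, 0.1202, 0.002], [0.5366, 0.145, 0.0264], [0.5621, 0.1739, 0.0284]] [125. 131. 132.]
tin 0.94 [273.9, 197.8] 5315 [[0.4368, -0.067, 0.0086], [0.4683, 0.0019, 0.0864], [0.5331, 0.0763, 0.1297]] [128. 176. 166.]
  top 2155 ((0.49780863523483276, 0.0035707391798496246), (0.1097370907664299, 0.07064559310674667), 79.32323455810547) ((0.49715131521224976, 0.003286227583885193), 0.06382147967815399) 0.1283522233328174
3.6167 [-1.52805846e-01  6.75774080e-04  1.64379149e+00  1.14734050e-04
  1.49721970e+00 -1.72459197e+00] [ 0.02218554 -0.5686249  -0.6727266 ] [-0.01984165 -0.00816166 -0.03924531]
```

View pics/w1.png

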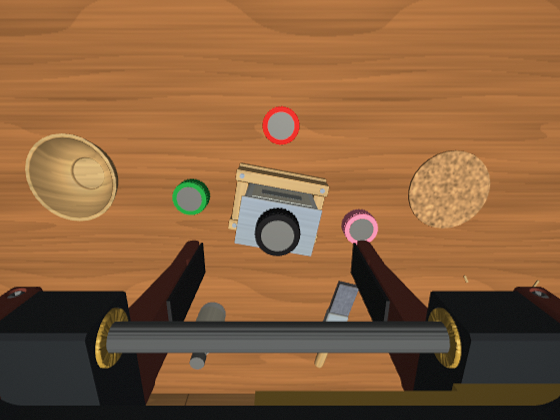

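The wrist view shows the cap at (278,232) and the tin turned by about -11°. The mat is at (449,190). I'll check once more from the opposite yaw, so any calibration bias cancels, then descend and grip.

```bash
python3 - <<'E'
from h import *
A=0.0
move_ptp([0.55,0.003,0.30],down(A))
c=capture("wrist"); xy=[0.4977,0.0035]
for s in silhouettes("wrist","cap")[:4]:
    m=s["region"];P=cloud(c,m);T=P[(P[:,2]>.154)&(P[:,2]<.166)]
    if len(T)>300:
        r=cv2.minAreaRect(T[:,:2].astype(np.float32)); print(s["conf"],s["xy"],len(T),r,T[:,2].mean(),np.median(c["image"][m],0))
        if np.hypot(r[0][0]-.4977,r[0][1]-.0035)<.008: xy=[(r[0][0]+.4975)/2,(r[0][1]+.0035)/2]
print("use",xy)
move_ptp([*xy,0.22],down(A))
f0=np.array(current_force());t0=np.array(current_torque())
print(f0,t0)
print("contact",servo_line([*xy,0.137],rate=0.08,contact_N=6))
print(current_position(),np.array(current_force())-f0)
np.save("f0.npy",[f0,t0]);np.save("xy.npy",xy)
c=capture("wrist"); cv2.imwrite("pics/w2.png",c["image"])
print(current_clock())
E
```

```text
0.62 [278.2, 224.1] 1708 ((0.5000779628753662, 0.004043348133563995), (0.05559643730521202, 0.056733399629592896), 37.10063552856445) 0.158271810585148 [72.  73.  72.5]
use [0.49878898143768313, 0.0037716740667819975]
[-0.04591505  0.72376151  0.36491347] [-0.02764281  0.15845958 -0.05518403]
contact False
[0.49930091 0.00373739 0.13749806] [-0.34978039  0.04101469  0.04285276]
8.1
```

View pics/w2.png

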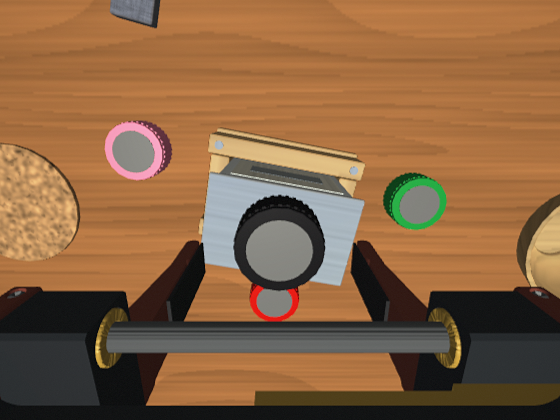

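The cap at (279,243) lies between the open fingers, centred. I'll close and check the side force.

```bash
python3 - <<'E'
from h import *
f0,t0=np.load("f0.npy")
move_gripper(0.03)
for _ in range(3): print(current_finger_gap(),current_grip_force(),np.round(current_force()-f0,2),np.round(current_torque()-t0,3)); sleep(.1)
print(current_position(),np.round(current_joint_pos(),4),np.round(current_joint_torque(),3),current_clock())
E
```

```text
0.029981186658813386 0.0 [ 0.47  0.04 -0.13] [ 0.024 -0.059  0.085]
0.03027735212177405 0.0 [-0.19 -0.73 -1.2 ] [ 0.005 -0.024  0.009]
0.029991682032077135 0.0 [ 0.73 -0.52 -0.38] [ 0.02  -0.024  0.051]
[0.49881038 0.00376415 0.13700941] [-0.131   0.2736  1.7901  0.      1.0779  1.4398] [-1.0000e-03 -4.2259e+01 -2.3467e+01  2.1000e-02 -7.0000e-02  0.0000e+00] 9.4
```

The fingers shut to 30 mm with no grip force, so they didn't get the cap. I'll look.

```bash
python3 - <<'E'
from h import *
c=capture("wrist"); d=capture("side")
a=cv2.resize(d["image"][150:290,230:420],None,fx=2.2,fy=2.2)
o=np.zeros((420,800,3),np.uint8);o[:420,:400]=cv2.resize(c["image"],(400,300))[:300].copy() if 0 else cv2.copyMakeBorder(cv2.resize(c["image"],(400,300)),0,120,0,0,cv2.BORDER_CONSTANT)
o[:308,400:400+400]=a[:308,:400] if a.shape[1]>=400 else o[:308,400:800]
cv2.imwrite("pics/w3.png",o); print(current_finger_gap(),current_position(),a.shape)
for s in silhouettes("wrist","cap")[:4]:
    P=cloud(c,s["region"]);print(s["conf"],s["xy"],np.percentile(P,[5,50,95],axis=0).round(3).tolist(),np.median(c["image"][s["region"]],0))
E
```

```text
0.029916872285946545 [0.49881549 0.00377414 0.13699837] (308, 418, 3)
0.92 [272.8, 305.9] [[0.347, -0.016, 0.025], [0.368, 0.01, 0.026], [0.385, 0.034, 0.027]] [129. 135. 137.]
0.91 [416.0, 196.3] [[0.467, -0.167, 0.005], [0.492, -0.14, 0.026], [0.515, -0.117, 0.027]] [ 74. 136.  51.]
0.76 [281.8, 234.5] [[0.476, -0.017, 0.142], [0.509, 0.004, 0.158], [0.527, 0.023, 0.159]] [117.5 121.5 121. ]
0.62 [136.2, 147.0] [[0.521, 0.121, 0.006], [0.546, 0.144, 0.026], [0.569, 0.171, 0.028]] [140. 146. 147.]
```

View pics/w3.png

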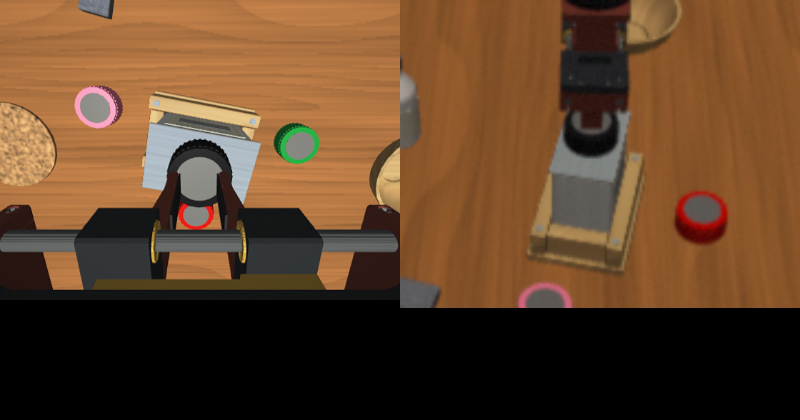

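```bash
python3 - <<'E'
from h import *
d=capture("side")
for v in range(180,220,3): print(v,[ (np.round(world(d,u,v,d["range_z"][v,u]),3).tolist(),d["image"][v,u].tolist()) for u in (314,320,326)])
c=capture("wrist")
for (u,v) in ((228,270),(235,240),(245,250),(250,290),(310,270),(320,260),(305,290)): print(u,v,np.round(world(c,u,v,c["range_z"][v,u]),3),c["image"][v,u])
E
```

```text
180 [([0.509, 0.069, 0.294], [36, 33, 34]), ([0.497, 0.063, 0.289], [38, 35, 32]), ([0.484, 0.062, 0.288], [35, 33, 33])]
183 [([0.509, 0.076, 0.292], [39, 37, 34]), ([0.497, 0.074, 0.291], [36, 34, 31]), ([0.484, 0.072, 0.289], [36, 35, 34])]
186 [([0.509, 0.085, 0.291], [36, 33, 34]), ([0.497, 0.084, 0.291], [39, 36, 35]), ([0.484, 0.085, 0.292], [34, 32, 34])]
189 [([0.509, 0.093, 0.29], [24, 23, 23]), ([0.497, 0.092, 0.29], [24, 22, 22]), ([0.484, 0.09, 0.288], [32, 32, 30])]
192 [([0.509, 0.094, 0.283], [18, 20, 34]), ([0.496, 0.092, 0.281], [15, 17, 32]), ([0.484, 0.091, 0.281], [14, 14, 30])]
195 [([0.508, 0.086, 0.267], [17, 21, 50]), ([0.519, 0.917, 1.049], [22, 26, 50]), ([0.483, 0.085, 0.267], [16, 22, 48])]
198 [([0.508, 0.086, 0.258], [20, 25, 51]), ([0.496, 0.085, 0.257], [19, 24, 49]), ([0.483, 0.086, 0.259], [16, 23, 49])]
201 [([0.507, 0.027, 0.193], [9, 13, 41]), ([0.494, 0.028, 0.194], [10, 12, 41]), ([0.482, 0.082, 0.246], [20, 20, 32])]
204 [([0.507, 0.027, 0.183], [9, 11, 41]), ([0.493, 0.027, 0.184], [15, 21, 44]), ([0.479, 0.002, 0.16], [33, 31, 32])]
207 [([0
[... 181 characters left out ...]
 [62, 64, 69]), ([0.479, 0.019, 0.157], [18, 16, 17])]
213 [([0.506, 0.031, 0.158], [15, 13, 17]), ([0.492, 0.029, 0.157], [18, 17, 19]), ([0.478, 0.022, 0.15], [10, 9, 4])]
216 [([0.506, 0.036, 0.153], [3, 8, 10]), ([0.492, 0.032, 0.149], [14, 5, 9]), ([0.478, 0.021, 0.139], [15, 11, 16])]
219 [([0.506, 0.031, 0.138], [13, 11, 12]), ([0.492, 0.031, 0.139], [12, 13, 12]), ([0.478, 0.023, 0.13], [122, 125, 120])]
228 270 [0.511 0.028 0.204] [20 26 51]
235 240 [0.505 0.031 0.157] [28 27 29]
245 250 [0.51  0.022 0.182] [21 27 53]
250 290 [0.378 0.037 0.017] [14 14 55]
310 270 [ 0.509 -0.011  0.201] [19 18 17]
320 260 [ 0.51  -0.017  0.193] [22 28 52]
305 290 [ 0.366 -0.03  -0.001] [ 49  79 117]
```

The fingertips really stand at z≈0.175, above the cap, although the TCP reads 0.137. I'll back off and measure how the real tip height depends on the opening.

```bash
python3 - <<'E'
from h import *
servo_line([0.4988,0.0038,0.22],rate=0.2)
for g in (0.0,0.03,0.058,0.07,0.088):
    move_gripper(g)
    for n in ("side","wrist","scene"):
        c=capture(n); P=cloud(c,c["range_z"]>0)
        k=(abs(P[:,0]-.4988)<.011)&(abs(P[:,1]-.0038)<.075)&(P[:,2]>.17)&(P[:,2]<.33); Q=P[k]
        if len(Q)<5: print(g,n,len(Q)); continue
        z=np.sort(Q[:,2]); L=Q[Q[:,2]<z[3]+.01]
        print(round(current_finger_gap(),4),n,len(Q),"lowest z",z[[0,2,5,10]].round(3) if len(z)>10 else z,"y of low",np.percentile(L[:,1],[0,50,100]).round(3))
print(current_position(),current_clock())
E
```

```text
0.0004 side 54 lowest z [0.249 0.252 0.253 0.256] y of low [0.009 0.013 0.015]
0.0006 wrist 865 lowest z [0.25  0.251 0.251 0.252] y of low [-0.003  0.004  0.012]
-0.0 scene 273 lowest z [0.254 0.255 0.257 0.258] y of low [-0.006 -0.003  0.012]
0.0296 side 95 lowest z [0.252 0.253 0.255 0.257] y of low [0.025 0.028 0.032]
0.0302 wrist 2300 lowest z [0.25  0.25  0.251 0.251] y of low [-0.019 -0.01   0.028]
0.03 scene 422 lowest z [0.251 0.254 0.255 0.256] y of low [-0.02   0.018  0.028]
0.0579 side 136 lowest z [0.252 0.254 0.255 0.256] y of low [0.038 0.041 0.043]
0.0579 wrist 3597 lowest z [0.25  0.25  0.251 0.251] y of low [-0.03   0.033  0.042]
0.0578 scene 430 lowest z [0.253 0.254 0.255 0.256] y of low [-0.035  0.033  0.041]
0.0702 side 154 lowest z [0.254 0.254 0.256 0.257] y of low [0.044 0.048 0.051]
0.0699 wrist 4215 lowest z [0.249 0.25  0.251 0.251] y of low [-0.038  0.039  0.049]
0.0698 scene 429 lowest z [0.253 0.254 0.255 0.256] y of low [-0.041  0.038  0.048]
0.0874 side 186 lowest z [0.253 0.254 0.255 0.256] y of low [0.053 0.056 0.059]
0.0876 wrist 4931 lowest z [0.25  0.25  0.251 0.251] y of low [-0.049  0.048  0.056]
0.0879 scene 423 lowest z [0.253 0.255 0.255 0.257] y of low [-0.049  0.047  0.054]
[0.4988346  0.00378639 0.22003449] 13.7917
```

The tips are constantly about 31.5 mm higher than the TCP reading says, at every opening, while the lateral position is right. I'll allow for this: command z=0.106 to put the tips at about 0.1375. Then grip.

```bash
python3 - <<'E'
from h import *
f0=np.array(current_force());t0=np.array(current_torque());np.save("f0.npy",[f0,t0])
print("contact",servo_line([0.4988,0.0038,0.106],rate=0.08,contact_N=6))
print(current_position(),np.round(current_force()-f0,2))
move_gripper(0.04)
F=[];T=[]
for _ in range(6): F.append(current_force()-f0);T.append(current_torque()-t0); sleep(.05)
print(current_finger_gap(),current_grip_force(),np.mean(F,0).round(2),np.std(F,0).round(2),np.mean(T,0).round(3),np.std(T,0).round(3))
print(current_position(),np.round(current_joint_pos(),4),np.round(current_joint_torque(),3),current_clock())
E
```

```text
contact False
[0.49928214 0.00374482 0.10647159] [ 0.68  0.13 -1.03]
0.05780311830465305 30.000166478566825 [-1.11 -5.41  0.54] [0.66 0.31 0.35] [-0.9    0.185  0.009] [0.029 0.015 0.026]
[0.4987844 0.0030138 0.1060964] [-1.3150e-01  3.1410e-01  1.8245e+00 -1.5000e-03  1.0029e+00  1.4398e+00] [  2.563 -42.541 -21.495   1.702  -0.17    0.06 ] 16.25
```

Gripped, 57.8 mm with 30 N. The side force of -5.4 N in y says the neck lies further to -y, so I'll centre on it before turning.

```bash
python3 - <<'E'
from h import *
f0,t0=np.load("f0.npy")
def rd(n=5):
    F=[];T=[]
    for _ in range(n): F.append(current_force()-f0);T.append(current_torque()-t0); sleep(.02)
    return np.mean(F,0).round(2),np.mean(T,0).round(3)
for y in (0.0022,0.0012,0.0002):
    servo_line([0.4988,y,0.106],rate=0.03); print(y,*rd(),current_position().round(4) if hasattr(current_position(),'round') else current_position(),current_clock())
E
```

```text
0.0022 [0.23 2.94 1.57] [0.446 0.053 0.007] [0.4989 0.0029 0.106 ] 16.5833
0.0012 [0.3  7.31 2.07] [ 1.235 -0.012  0.021] [0.4989 0.0028 0.1061] 16.9167
0.0002 [ 0.55 10.89  2.72] [ 1.879 -0.068  0.036] [0.4989 0.0028 0.1061] 17.25
```

Before breaking, the gum holds the cap firmly; zero force is at y≈0.0028. I'll go there and do the breaking twist in steps, reading the moment.

```bash
cat >> h.py <<'E'
f0,t0=np.load("f0.npy")
def rd(n=4):
    F=[];T=[]
    for _ in range(n): F.append(current_force()-f0);T.append(current_torque()-t0); sleep(.01)
    return np.mean(F,0).round(2),np.mean(T,0).round(3)
E
python3 - <<'E'
from h import *
C=[0.4988,0.0028,0.106]
servo_line(C,rate=0.05); print(*rd())
for a in (0.04,0.1,0.2,0.3,0.4,0.48):
    goto_joints(inverse_kinematics(C,down(a))); q=current_orientation(); F,T=rd()
    print(a,"act",round(2*np.arctan2(q[1],q[0]),3),F,T,round(current_clock(),2))
    if np.hypot(*F[:2])>20: print("side!"); break
E
```

```text
[-1.05  2.05  3.18] [0.257 0.095 0.018]
0.04 act 0.039 [-0.74 -0.74  3.11] [-0.141  0.134  0.106] 17.82
0.1 act 0.098 [0.19 0.66 2.81] [ 0.14   0.05  -0.057] 18.1
0.2 act 0.197 [-1.01 -1.08  3.83] [-0.186  0.129  0.129] 18.38
0.3 act 0.298 [-3.   -2.13  6.21] [-0.45   0.486  0.298] 18.67
0.4 act 0.396 [-1.59 -0.8   4.58] [-0.152  0.29   0.047] 18.95
0.48 act 0.475 [-0.56 -0.25  4.17] [-0.072  0.091  0.048] 19.23
```

Broken loose: the moment fell to ~0.05 by 0.4 rad. Now I'll turn on in small steps, watching for the moment to rise.

```bash
python3 - <<'E'
from h import *
C=[0.4988,0.0028,0.106]
a=0.48; base=[]
while a<1.52 and current_clock()<42:
    a+=0.025 if a>0.68 else 0.05
    goto_joints(inverse_kinematics(C,down(a))); q=current_orientation(); F,T=rd()
    print(round(a,3),round(2*np.arctan2(q[1],q[0])-a,4),F,T[2],round(current_clock(),2))
    b=np.median(base) if len(base)>2 else .05
    if abs(T[2]-b)>0.09 or np.hypot(*F[:2])>12:
        F,T=rd(10); print("  check",F,T[2])
        if abs(T[2]-b)>0.08 or np.hypot(*F[:2])>12: print("STOP",a); break
    base.append(T[2])
E
```

```text
0.53 -0.0031 [0.12 0.28 3.49] 0.037 19.52
0.58 -0.0025 [0.38 0.49 4.22] 0.057 19.8
0.63 -0.0023 [ 0.41 -0.07  4.43] 0.038 20.08
0.68 -0.0015 [0.2  0.23 4.18] 0.038 20.37
0.705 -0.0017 [-0.08 -0.15  4.18] 0.044 20.65
0.73 -0.0016 [0.08 0.3  4.76] 0.04 20.93
0.755 -0.0017 [-0.2  -0.05  4.29] 0.075 21.22
0.78 -0.0017 [0.2  0.07 4.32] 0.044 21.5
0.805 -0.0017 [0.07 0.35 3.61] 0.035 21.78
0.83 -0.0016 [-0.06  0.04  4.71] 0.038 22.07
0.855 -0.0016 [-0.18  0.45  4.3 ] 0.038 22.35
0.88 -0.0017 [ 0.28 -0.18  4.05] 0.037 22.63
0.905 -0.0017 [ 0.42 -0.27  4.46] 0.054 22.92
0.93 -0.0017 [-0.32  0.03  5.06] 0.012 23.2
0.955 -0.0019 [-0.67  0.28  5.13] -0.059 23.48
  check [-0.48  0.34  5.6 ] -0.059
STOP 0.9550000000000004
```

The moment has started to swing the other way (-0.1), as it should at the stop. One tiny step to confirm.

```bash
python3 - <<'E'
from h import *
C=[0.4988,0.0028,0.106]
a=0.955
for _ in range(3):
    a+=0.008
    goto_joints(inverse_kinematics(C,down(a))); q=current_orientation(); F,T=rd(8)
    print(round(a,3),round(2*np.arctan2(q[1],q[0])-a,4),F,T[2],round(current_clock(),2))
    if T[2]<-0.12: break
E
```

```text
0.963 -0.0024 [-0.19  0.29  4.97] -0.19 23.88
```

That is a clear stop at about 0.955: the moment rose 0.23 N m. I'll relax it slightly, then lift gently under force watch.

```bash
python3 - <<'E'
from h import *
C=[0.4988,0.0028,0.106]
goto_joints(inverse_kinematics(C,down(0.948))); print(*rd())
for z in (0.108,0.112):
    hit=servo_line([C[0],C[1],z],rate=0.015,contact_N=12)
    print(z,hit,*rd(),np.round(current_position(),4))
    if hit: break
if not hit:
    hit=servo_line([C[0],C[1],0.15],rate=0.05,contact_N=12); print(hit,*rd(),np.round(current_position(),4),current_finger_gap(),current_grip_force())
print(current_clock())
E
```

```text
[-1.07  0.12  5.33] [-0.054  0.088 -0.147]
0.108 False [-0.1  -0.69 -1.69] [-0.191 -0.067 -0.106] [0.4983 0.0028 0.1076]
0.112 False [-0.39 -0.04 -0.75] [-0.052  0.073 -0.013] [0.4986 0.0029 0.1121]
False [ 0.08  0.03 -1.87] [-0.088 -0.011 -0.02 ] [0.4985 0.0028 0.1497] 0.05740461240063481 29.99970425851643
25.875
```

The cap came off freely. Now over to the mat, and set down with contact sensing.

```bash
python3 - <<'E'
from h import *
M=[0.4805,0.302]; o=down(0.948)
servo_line([0.4988,0.0028,0.19],rate=0.15)
move_ptp([*M,0.12],o)
c=capture("side"); 
for s in silhouettes("side","cap")[:5]:
    P=cloud(c,s["region"]); 
    if len(P): print(s["conf"],np.percentile(P,[3,50,97],axis=0).round(3).tolist(),np.median(c["image"][s["region"]],0))
print(servo_line([*M,0.0],rate=0.15,contact_N=8),np.round(current_position(),4),current_finger_gap())
hit=servo_line([*M,-0.026],rate=0.02,contact_N=4); print(hit,np.round(current_position(),4),*rd(),current_clock())
c=capture("side"); cv2.imwrite("pics/s2.png",cv2.resize(c["image"][200:420,200:480],None,fx=2,fy=2))
E
```

```text
0.77 [[0.348, -0.012, 0.003], [0.373, 0.02, 0.025], [0.398, 0.038, 0.03]] [ 19.  32. 109.]
0.57 [[0.525, 0.132, 0.004], [0.551, 0.164, 0.025], [0.572, 0.178, 0.03]] [ 97. 100. 123.]
False [0.4813 0.3022 0.0007] 0.05759679037192853
True [ 0.4804  0.3019 -0.0199] [-0.37 -0.42  4.2 ] [-0.116  0.014 -0.026] 29.4833
```

View pics/s2.png

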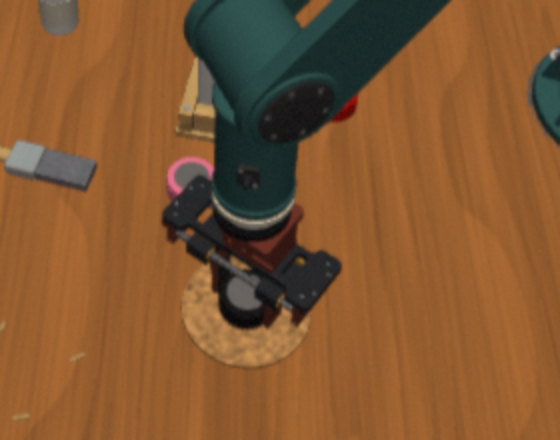

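The cap stands at the middle of the mat (crop (246,300), mat (247,312)), and contact came at exactly the predicted height of -0.020. Release, rise and check.

```bash
python3 - <<'E'
from h import *
move_gripper(0.085); print(current_finger_gap(),current_grip_force())
servo_line([0.4805,0.302,0.16],rate=0.12)
move_ptp([0.30,0.42,0.22],down(0.948))
for n in ("side","scene"):
  c=capture(n); cv2.imwrite(f"pics/e_{n}.png",c["image"])
  for q in ("cap","mat","bowl","bottle","brush"):
    for s in silhouettes(n,q)[:5]:
      P=cloud(c,s["region"])
      if len(P): print(n,q,round(s["conf"],2),np.percentile(P,[3,50,97],axis=0).round(3).tolist())
print(current_clock())
E
```

```text
0.08483775023514903 0.0
side cap 0.92 [[0.345, -0.018, -0.001], [0.372, 0.019, 0.025], [0.399, 0.038, 0.03]]
side cap 0.9 [[0.456, 0.279, 0.007], [0.482, 0.31, 0.032], [0.509, 0.331, 0.036]]
side cap 0.76 [[0.519, 0.125, 0.001], [0.545, 0.159, 0.025], [0.572, 0.178, 0.031]]
side mat 0.72 [[0.42, 0.244, 0.001], [0.483, 0.316, 0.004], [0.543, 0.366, 0.008]]
side bowl 0.83 [[0.389, -0.381, 0.002], [0.447, -0.342, 0.031], [0.51, -0.253, 0.054]]
side bottle 0.85 [[0.71, -0.131, 0.006], [0.731, -0.109, 0.069], [0.756, -0.098, 0.129]]
side brush 0.96 [[0.666, 0.092, -0.001], [0.737, 0.122, 0.016], [0.848, 0.153, 0.021]]
scene cap 0.71 [[0.52, 0.119, 0.003], [0.55, 0.139, 0.028], [0.571, 0.17, 0.033]]
scene cap 0.68 [[0.454, 0.272, 0.012], [0.485, 0.29, 0.034], [0.508, 0.324, 0.039]]
scene cap 0.65 [[0.464, -0.174, 0.003], [0.495, -0.151, 0.028], [0.516, -0.121, 0.032]]
scene cap 0.6 [[0.335, -0.043, 0.001], [0.376, -0.001, 0.028], [0.461, 0.031, 0.095]]
scene mat 0.58 [[0.416, 0.235, 0.001], [0.497, 0.281, 0.007], [0.545, 0.363, 0.011]]
scene bowl 0.98 [[0.386, -0.377, 0.007], [0.429, -0.31, 0.031], [0.51, -0.257, 0.057]]
scene bottle 0.59 [[0.717, -0.152, 0.01], [0.742, -0.138, 0.079], [0.758, -0.115, 0.132]]
33.3083
```

View pics/e_side.png

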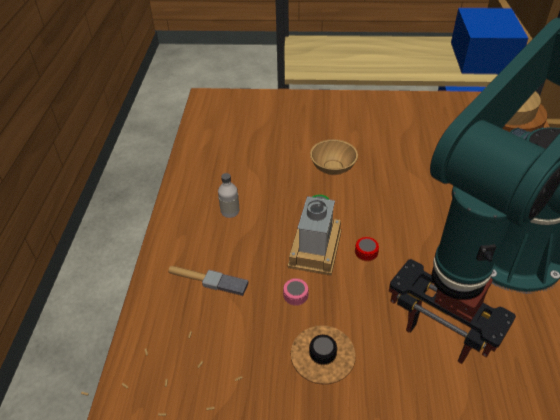

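The cap stands upright in the middle of the mat at (323,349), the neck at (317,208) is bare, and the bowl, bottle and brush haven't moved.

```bash
python3 -c "
from bench import *
print(close_job())"
```

```text
the job is handed in; nothing more can be done
None
```

The tin is open: I broke the cap loose, turned it to its stop (felt at about 0.96 rad), lifted it off freely and left it upright in the middle of the cork mat. The bowl, bottle and brush haven't moved, and the job is handed in at about 33 s (no verdict was returned).

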